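Post the light-sensitive sample into the drop box

TASK

Put the orange-capped amber sample vial away in the light-tight drop box: push it cap-up down through the sprung flap in the box's lid, keeping hold of it until it is at least half way in, then let it fall inside so that the flap snaps fully shut behind it. Leave the blue-capped vial standing where it is.

Things in the scene. Friction and masses are not known exactly. Their poses are not given: they have to be found in the camera images.
- orange_vial: The sample to post: a straight round amber glass vial, 30 mm diameter, 100 mm tall overall, standing upright on the bench; white paper band on the glass, orange screw cap (30 mm diameter) on the top 28 mm. About 0.15 kg. Origin at the centre of its underside, z up through the cap.
- blue_vial: A vial of the same shape and size with a blue cap, standing upright on the bench at least 90 mm away from the orange one, centre to centre; not to be moved. Origin at the centre of its underside, z up.
- drop_box: Fixed hollow grey box with cream lid: 150 mm along its x, 190 along y, 200 tall; origin at centre of its underside, z up, yaw within 17 degrees of the world's. The lid (8 mm thick, top at 200 mm) has a mouth 90 mm (x) by 130 mm (y), centred over the origin, filled by the black flap. Orange panel on the -x side. Inner floor at 6 mm, walls 5 mm: a vial that has fallen in lies clear of the flap.
- flap (a joint): Angle (rad) of the black flap, 86 x 126 mm, in the box's mouth: 0 shut and level, 2 mm below the lid's top; up to 1.5 swung down inside. Hinged at the mouth's +x edge (box frame); orange stripe by the free edge. A light spring (opens at about 1 N mid-flap) shuts it at once. A vial pushed 50 to 75 mm down mid-mouth opens it about 1 rad and, let go, falls in; the flap may brush withdrawing fingers.

How it is judged (in metres and radians):
On the way:
1. the held orange vial is pushed down, cap up, into the mouth of the box and has swung the flap open (contact force between the fingers and orange_vial above 0.5 N and value of joint flap above 0.6 rad and z of orange_vial in the frame of drop_box below 0.175 m and horizontal distance between orange_vial and drop_box below 0.07 m and angle between orange_vial's own z axis and vertical below 0.5 rad), for 0.1 s.
At the end, for the whole second after the job is handed in: The orange-capped vial lies at rest wholly inside the drop box (its underside's centre below 120 mm and within the walls), the flap is shut to within 0.06 rad, and the blue-capped vial stands upright (within 10 degrees) within 20 mm of where it was (z of orange_vial in the frame of drop_box between -0.005 and 0.12 m and x of orange_vial in the frame of drop_box between -0.075 and 0.075 m and y of orange_vial in the frame of drop_box between -0.095 and 0.095 m and value of joint flap below 0.06 rad and linear speed of orange_vial below 0.05 m/s and distance of blue_vial from where it was at the start of the episode below 0.02 m and angle between blue_vial's own z axis and vertical below 0.17 rad); the robot touches nothing.
It fails at once if the blue-capped vial is moved by more than 20 mm or tipped by more than about 20 degrees (distance of blue_vial from where it was at the start of the episode above 0.02 m or angle between blue_vial's own z axis and vertical above 0.35 rad).
It also fails if it takes over 42 s, if anything falls off the work surface, if the arm or the gripper's body presses on something with over 40 N, if the wrist force passes 120 N, or if a joint passes its speed limit or range.

ROBOT

A 7-joint arm with a two-finger parallel gripper is mounted at the origin on the work surface. World frame = base frame: x ahead of the robot, y to its left, z up, the work surface at z = 0. Lengths are in mm, angles in degrees, forces in N, time in s.
With the tool pointing down it reaches from about 425 to 825 mm from the base axis. Payload 3.6 kg.
Tool frame: the origin (TCP) lies midway between the tips of the shut fingers; the grasp point (between the pads) lies 19 mm behind it; z points along the fingers, y is the direction in which the jaws open and shut (so a half turn about z gives the same grasp; the last joint's range is limited). The gripper opens to 85 mm and grips with 20 to 120 N. Pads are 22 mm wide; open, the fingers measure 114 mm over their backs; the gripper's body (76 mm by 85 mm) begins 54 mm behind the grasp point. The pads swing forward as they close: fully open they stand 13 mm farther back than shut.
Start: joints at [67.065, 35.231, -0.722, 81.555, 0.464, 63.22, -2.315], TCP at [237.361, -605.079, 200.697] pointing down, gripper open.
Joint ranges: [-178.69, 178.69], [-17.37, 117.87], [-77.05, 75.6], [15.02, 138.74], [-78.02, 258.01], [0.78, 113.62], [-162.83, 162.83]. Speed limits (degrees/s): [159.86, 159.86, 180, 180, 180, 180, 180].

INTERFACE

Orientations are given as a 3x3 rotation matrix whose columns are the frame's x, y, z axes.
In Python, from station import robot gives the robot as it stands.
- The arm moves only by the tool carry_out, never from a script. Its argument "series" is one flat list of numbers, 5 for each row, row after row: the closure, from -1 (fully open) to 1 (shut), so that 0 is half open, then the shift along the tool's x, y, z in units of 100 mm (1.0 is 100 mm), then the turn about the tool's z in units of 45 degrees (1.0 is 45 degrees). A call has exactly 10 rows; each row is the pose to reach, as a shift and turn from the pose commanded when the call began, along the tool's axes at that moment; what a row does not reach only later rows make up. A row lasts 1/10 s, in which the tool goes at most 50 mm and 8.59 degrees, less where a joint would pass 70% of its speed; a pose out of reach is approached as far as the arm can. A call with a number of a shift or a turn outside -1 to 1 is refused whole. A call with a gripper value outside its range is refused whole. The fingers move at their own pace and stop on an object; the grip force is fixed at half the most. Time passes only in rows, so rows that repeat a pose let the fingers close, or fill a call up. It gives the time, the measured TCP pose, the force and the opening at its end, in the units of the state.
- robot.read_state(): the state, without advancing time (a new reading comes with each control period).
- robot.camera(name): name is "side" or "top" or "wrist"; returns a dict with "color" (400x640x3 uint8, blue, green, red), "depth" (400x640 float32, mm along the optical axis (not along the pixel's ray), 0 where there is no reading), "mtx" (3x3 intrinsics, pixels), "dist_coeffs" ([k1, k2, p1, p2, k3] as OpenCV has them; the pictures are not rectified), "camera_from_world" (4x4, takes a point from world to camera coordinates). Camera axes: x right, y up, looking along -z (the intrinsics and any distortion apply to the point x, -y, -z); pixel columns grow to the right and rows downward; lengths in mm; the calibration is good to about 2 mm. A picture is of the moment at which its call begins.
- robot.sign_off(): hands the job in, once; it reports no verdict.
The state is a dict: "time": time; "joints": joint angles; "joint_vel": joint speeds; "joint_torque": joint torques, N m; "eef_pos": TCP position; "ee_rot": TCP orientation; "contact_force": force on the tool from outside, world axes, zero at the start; "torque": the same for the moment, N m; "opening": opening from 0.0 (shut) to 1.0 (fully open).
Only numpy, scipy, OpenCV 4.12 (cv2) and the standard library are available. Lean on these libraries where they do the work, as an engineer would, in place of code of your own. Each camera call takes 0.05 s, during which the arm holds its last target.

## Working session

There is one attempt and no reset: what is moved stays moved. The work goes in short steps, Python scripts to look and compute and a tool call to move; the robot and the scene stay as the last step left them, time stands still between calls to the robot, and variables do not carry over. Pictures are saved under pics/ and viewed, and the job is handed in when it is done.

Besides the shell and the picture viewer there is one more tool, called after "Emit:" as name(argument=value, ...), one argument or row to a line, values as JSON. carry_out: Moves the arm, as the interface text tells. Its arguments: {"type":"object","properties":{"series":{"type":"array"}},"required":["series"]}

```bash
mkdir -p pics; cat > h.py <<'E'
import numpy as np, cv2
from station import robot
def grab(n,tag):
    c=robot.camera(n); np.savez(f'{tag}.npz',**{k:np.array(v) for k,v in c.items()}); cv2.imwrite(f'pics/{tag}.png',c['color']); return c
def cloud(c):
    h,w=c['depth'].shape; u,v=np.meshgrid(np.arange(w),np.arange(h))
    p=cv2.undistortPoints(np.stack([u,v],-1).reshape(-1,1,2).astype(np.float64),np.array(c['mtx']),np.array(c['dist_coeffs'])).reshape(h,w,2)
    d=np.array(c['depth']).astype(float); P=np.stack([p[...,0]*d,-p[...,1]*d,-d,np.ones_like(d)],-1)
    W=P@np.linalg.inv(np.array(c['camera_from_world'])).T
    W=W[...,:3]; W[d==0]=np.nan; return W
E
python3 - <<'E'
from h import *
for n in ['top','side']:
    c=grab(n,n+'0'); print(n,c['camera_from_world'])
s=robot.read_state(); print(s['time'],s['eef_pos'],s['ee_rot'],s['opening'])
E
```

```text
top [[-3.52643430e-03 -9.99519600e-01 -3.07917821e-02  1.18561046e+01]
 [ 9.99020690e-01 -4.87941159e-03  4.39755869e-02 -5.07263543e+02]
 [-4.41047068e-02 -3.06065504e-02  9.98557967e-01 -1.15727021e+03]
 [ 0.00000000e+00  0.00000000e+00  0.00000000e+00  1.00000000e+00]]
side [[-7.75632456e-01  6.31129720e-01 -8.34081938e-03  4.20036286e+02]
 [-5.99400190e-01 -7.32368965e-01  3.23040418e-01  2.48912170e+02]
 [ 1.97771851e-01  2.55560121e-01  9.46348413e-01 -1.01902149e+03]
 [ 0.00000000e+00  0.00000000e+00  0.00000000e+00  1.00000000e+00]]
0.1 [ 237.0433161  -604.42102259  199.63939138] [[ 9.30958001e-01  3.65125217e-01 -8.81619236e-04]
 [ 3.65126280e-01 -9.30955465e-01  2.17288193e-03]
 [-2.73742618e-05 -2.34476417e-03 -9.99997251e-01]] 1.002846406544005
```

View pics/top0.png

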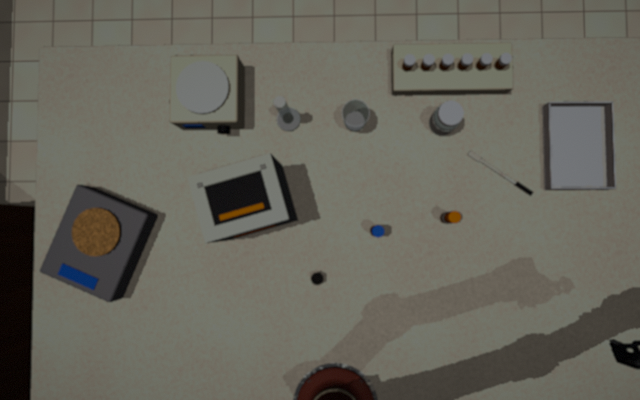

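View pics/side0.png

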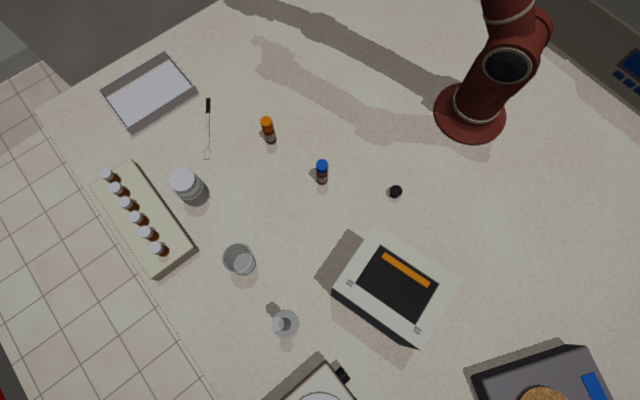

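The top view shows the orange cap at about (454,217), the blue cap at (378,231), and the black flap with its orange stripe around (238,200). The gripper is at far right, around (630,350). The side view shows the same layout: orange (267,123), blue (322,165), flap (397,283).

```bash
python3 - <<'E'
from h import *
for n in ['top','side']:
    c=dict(np.load(n+'0.npz')); W=cloud(c); hsv=cv2.cvtColor(c['color'],cv2.COLOR_BGR2HSV)
    H,S,V=hsv[...,0],hsv[...,1],hsv[...,2]
    for nm,m in [('orange',(H>5)&(H<20)&(S>190)&(V>90)),('blue',(H>100)&(H<125)&(S>150)&(V>60)),('black',(V<45)),]:
        k,l,st,ce=cv2.connectedComponentsWithStats(m.astype(np.uint8))
        for i in range(1,k):
            if st[i,4]<25: continue
            p=W[l==i]; p=p[~np.isnan(p[:,0])]
            if len(p)==0: continue
            zt=np.percentile(p[:,2],90); q=p[abs(p[:,2]-zt)<5]
            print(n,nm,st[i],'med',np.median(p,0).round(1),'z90',zt.round(1),'topmid',((q.max(0)+q.min(0))/2).round(1),len(q))
            
    # lid: points z 190..210 
    m=(W[...,2]>185)&(W[...,2]<212)&(W[...,0]>300)&(W[...,0]<800)&(W[...,1]>0)&(W[...,1]<400)
    k,l,st,ce=cv2.connectedComponentsWithStats(m.astype(np.uint8))
    for i in range(1,k):
        if st[i,4]>500:
            p=W[l==i]; print('lid',st[i],cv2.minAreaRect(p[:,:2].astype(np.float32)),np.median(p[:,2]))
E
```

```text
top orange [220 203  44  17 239] med [491.2 198.4 199.2] z90 201.4 topmid [491.2 197.4 200.2] 221
top orange [449 212  12  10  97] med [ 478.3 -285.4  100. ] z90 103.2 topmid [ 479.4 -285.9  101.8] 83
top blue [372 226  12  10 101] med [ 445.9 -104.9  100.1] z90 102.4 topmid [ 447.  -104.9  102. ] 81
top blue [ 58 264  40  25 457] med [336.4 634.5  72.2] z90 74.5 topmid [336.7 633.5  74. ] 413
top black [176  61  68  73 653] med [713.8 238.7  53.5] z90 70.7 topmid [789.5 312.5  70.7] 105
top black [495  61  10   8  48] med [ 849.4 -406.6   72.8] z90 82.5 topmid [ 851.5 -409.3   81.3] 12
top black [440  63   9   7  39] med [ 847.1 -270.9   72.7] z90 86.1 topmid [ 847.5 -273.1   85.8] 9
top black [458  62  10   8  45] med [ 848.2 -316.4   74.2] z90 87.9 topmid [ 847.8 -318.2   88.3] 8
top black [477  62   9   8  47] med [ 848.6 -361.4   73.4] z90 85.8 topmid [ 849.2 -364.7   85.2] 9
top black [403  65   9   6  34] med [ 846.2 -180.8   74.9] z90 87.6 topmid [ 846.5 -182.    87.7] 6
top black [422  64   8   6  35] med [ 846.6 -226.    76.4] z90 88.3 topmid [ 847.6 -226.5   89.3] 7
top bl
[... 2763 characters left out ...]
 -484.1    8.6] z90 11.4 topmid [ 555.9 -484.2    9.9] 37
side black [390 186  12  12 109] med [332.   46.1  28.4] z90 30.4 topmid [329.9  45.3  29. ] 99
side black [ 356  246   82   78 2716] med [529.5 211.5 199.2] z90 200.7 topmid [522.7 207.8 199.7] 2656
side black [331 289  84  59 563] med [594.2 230.8 114.5] z90 165.6 topmid [595.4 226.2 165.6] 49
side black [471 345 111  55 948] med [420.5 496.7  42. ] z90 64.9 topmid [395.1 508.1  64.8] 189
side black [335 367  15  17 125] med [708.1 279.5  60.1] z90 63.0 topmid [707.9 281.5  61.6] 91
lid [ 332  224  130  127 8376] ((522.5128173828125, 208.12911987304688), (150.6814422607422, 190.08416748046875), 15.836220741271973) 200.45505951527622
```

Emit:
carry_out(
  series=[-1, 0.1, -0.06, 0, 0.03, -1, 0.2, -0.12, 0, 0.06, -1, 0.3, -0.18, 0, 0.09, -1, 0.4, -0.24, 0, 0.124, -1, 0.5, -0.3, 0, 0.124, -1, 0.6, -0.36, 0, 0.124, -1, 0.7, -0.42, 0, 0.124, -1, 0.8, -0.48, 0, 0.124, -1, 0.9, -0.54, 0, 0.124, -1, 1.0, -0.6, 0, 0.124],
)

```text
time: 1.1
eef_pos: [309.1, -511.9, 200.7]
ee_rot: [[0.962, 0.273, 0.0], [0.273, -0.962, 0.0], [0.0, -0.0, -1.0]]
contact_force: [-0.0, 0.0, 0.4]
opening: 0.999
```

Emit:
carry_out(
  series=[-1, 0.1, -0.06, 0, 0, -1, 0.2, -0.12, 0, 0, -1, 0.3, -0.18, 0, 0, -1, 0.4, -0.24, 0, 0, -1, 0.5, -0.3, 0, 0, -1, 0.6, -0.36, 0, 0, -1, 0.7, -0.42, 0, 0, -1, 0.8, -0.48, 0, 0, -1, 0.9, -0.54, 0, 0, -1, 1.0, -0.6, 0, 0],
)

```text
time: 2.1
eef_pos: [389.0, -427.0, 200.7]
ee_rot: [[0.962, 0.273, 0.0], [0.273, -0.962, 0.0], [0.0, -0.0, -1.0]]
contact_force: [-0.2, -0.2, 0.3]
opening: 1.0
```

```bash
cat > g.py <<'E'
import sys
from h import *
s=robot.read_state(); p=np.array(s['eef_pos']); R=np.array(s['ee_rot'])
t=np.array(eval(sys.argv[1])); print(s['time'],p.round(1),'yaw',np.degrees(np.arctan2(R[1,0],R[0,0])).round(2),'F',np.array(s['contact_force']).round(1),'open',round(s['opening'],3),'j',np.array(s['joints']).round(0))
print('shift tool units',(R.T@(t-p)/100).round(3))
E
python3 g.py "[481,-285,200]"
```

```text
2.1 [ 389.  -427.   200.7] yaw 15.84 F [-0.2 -0.2  0.3] open 1.0 j [ 46.  29.  -0.  94.   0.  57. -29.]
shift tool units [ 1.272 -1.115  0.007]
```

Emit:
carry_out(
  series=[-1, 0.1, -0.1, 0, 0, -1, 0.2, -0.2, 0, 0, -1, 0.3, -0.3, 0, 0, -1, 0.4, -0.4, 0, 0, -1, 0.5, -0.5, 0, 0, -1, 0.6, -0.6, 0, 0, -1, 0.7, -0.7, 0, 0, -1, 0.8, -0.8, 0, 0, -1, 0.9, -0.9, 0, 0, -1, 1.0, -1.0, 0, 0],
)

```text
time: 3.1
eef_pos: [457.9, -303.2, 200.7]
ee_rot: [[0.962, 0.273, 0.0], [0.273, -0.962, -0.0], [0.0, 0.0, -1.0]]
contact_force: [-0.3, 0.7, 0.5]
opening: 1.0
```

```bash
python3 g.py "[481,-285,200]"; python3 - <<'E'
from h import *
grab('wrist','w1')
c=grab('top','t1'); W=cloud(c);hsv=cv2.cvtColor(c['color'],cv2.COLOR_BGR2HSV)
c=dict(np.load('w1.npz'));W=cloud(c);hsv=cv2.cvtColor(c['color'],cv2.COLOR_BGR2HSV)
m=(hsv[...,0]>5)&(hsv[...,0]<20)&(hsv[...,1]>190)&(hsv[...,2]>60)&(W[...,2]>92)&(W[...,2]<112)
p=W[m];print(len(p),p.min(0),p.max(0)); print(cv2.minEnclosingCircle(p[p[:,2]>97][:,:2].astype(np.float32)))
E
```

```text
3.1 [ 457.9 -303.2  200.7] yaw 15.84 F [-0.3  0.7  0.5] open 1.0 j [ 32.  26.  -1.  99.   1.  55. -44.]
shift tool units [ 0.272 -0.112  0.007]
680 [ 466.7810394  -300.5938787    92.23916201] [ 495.14732619 -273.28033979  101.95182796]
((480.8233337402344, -286.7258605957031), 14.349488258361816)
```

View pics/w1.png

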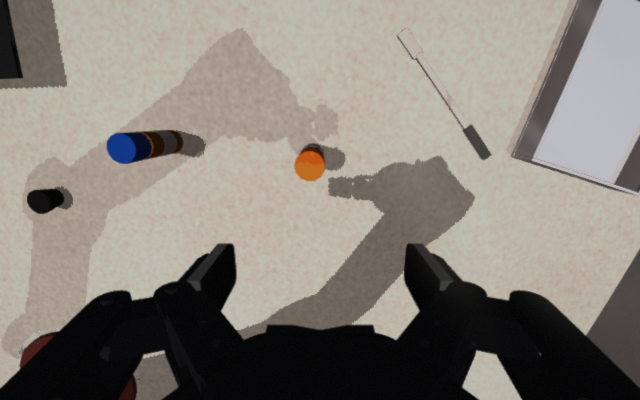

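The wrist view shows the orange cap at (310,166), roughly between the jaws and slightly ahead, and the blue cap well clear at (128,148). The wrist and fixed-camera measurements agree to about 2 mm.

Emit:
carry_out(
  series=[-1, 0.09, -0.03, 0, 0, -1, 0.18, -0.06, 0, 0, -1, 0.27, -0.1, 0, 0, -1, 0.27, -0.1, 0.1, 0, -1, 0.27, -0.1, 0.2, 0, -1, 0.27, -0.1, 0.3, 0, -1, 0.27, -0.1, 0.4, 0, -1, 0.27, -0.1, 0.5, 0, -1, 0.27, -0.1, 0.6, 0, -1, 0.27, -0.1, 0.7, 0],
)

```text
time: 4.2
eef_pos: [480.4, -287.3, 129.8]
ee_rot: [[0.962, 0.273, -0.0], [0.273, -0.962, 0.0], [-0.0, -0.0, -1.0]]
contact_force: [-0.3, -0.1, 1.1]
opening: 1.002
```

Emit:
carry_out(
  series=[-1, 0, 0, 0.1, 0, -1, 0, 0, 0.2, 0, -1, 0, 0, 0.3, 0, -1, 0, 0, 0.4, 0, -1, 0, 0, 0.5, 0, -1, 0, 0, 0.6, 0, -1, 0, 0, 0.7, 0, -1, 0, 0, 0.7, 0, -1, 0, 0, 0.7, 0, -0.5, 0, 0, 0.7, 0],
)

```text
time: 5.2
eef_pos: [480.9, -287.4, 61.1]
ee_rot: [[0.962, 0.273, 0.001], [0.273, -0.962, -0.0], [0.001, 0.001, -1.0]]
contact_force: [0.5, 0.2, 0.1]
opening: 0.857
```

Emit:
carry_out(
  series=[0, 0, 0, 0, 0, 0.3, 0, 0, 0, 0, 1, 0, 0, 0, 0, 1, 0, 0, 0, 0, 1, 0, 0, 0, 0, 1, 0, 0, 0, 0, 1, 0, 0, 0, 0, 1, 0, 0, 0, 0, 1, 0, 0, 0, 0, 1, 0, 0, 0, 0],
)

```text
time: 6.2
eef_pos: [481.0, -287.3, 61.4]
ee_rot: [[0.962, 0.273, 0.001], [0.273, -0.962, -0.0], [0.001, 0.001, -1.0]]
contact_force: [-0.6, 1.0, 4.8]
opening: 0.313
```

```bash
python3 g.py "[522,207,300]"; python3 -c "
from h import *
grab('side','s2');grab('wrist','w2')
a=cv2.imread('pics/s2.png')[60:260,180:440];cv2.imwrite('pics/s2c.png',cv2.resize(a,None,fx=3,fy=3))"
```

```text
6.2 [ 481.  -287.3   61.4] yaw 15.84 F [-0.6  1.   4.8] open 0.313 j [ 29.  37.  -1. 105.   1.  37. -47.]
shift tool units [ 1.746 -4.642 -2.388]
```

View pics/s2c.png

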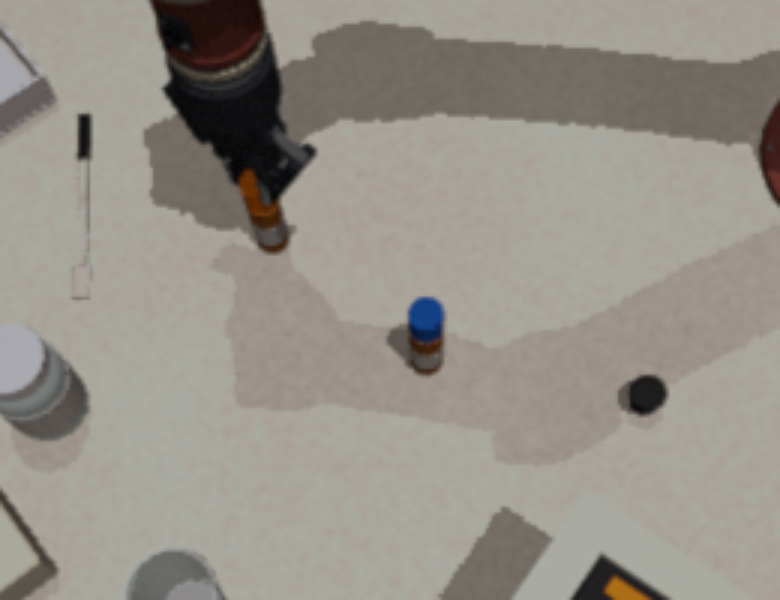

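The side view shows the cap held between the jaws at about (262,190) in the crop, with the blue vial untouched at (426,335). The opening of 0.31 matches a 30 mm cap. Next I lift.

Emit:
carry_out(
  series=[1, 0, 0, -0.1, 0, 1, 0, 0, -0.2, 0, 1, 0, 0, -0.3, 0, 1, 0, 0, -0.4, 0, 1, 0, 0, -0.5, 0, 1, 0, 0, -0.6, 0, 1, 0, 0, -0.7, 0, 1, 0, 0, -0.8, 0, 1, 0, 0, -0.9, 0, 1, 0, 0, -1.0, 0],
)

```text
time: 7.3
eef_pos: [480.5, -287.2, 161.5]
ee_rot: [[0.962, 0.273, -0.0], [0.273, -0.962, 0.0], [-0.0, -0.0, -1.0]]
contact_force: [-0.1, 0.2, -1.9]
opening: 0.309
```

Emit:
carry_out(
  series=[1, 0, 0, -0.1, 0, 1, 0, 0, -0.2, 0, 1, 0, 0, -0.3, 0, 1, 0, 0, -0.4, 0, 1, 0, 0, -0.5, 0, 1, 0, 0, -0.6, 0, 1, 0, 0, -0.7, 0, 1, 0, 0, -0.8, 0, 1, 0, 0, -0.9, 0, 1, 0, 0, -1.0, 0],
)

```text
time: 8.3
eef_pos: [480.5, -287.2, 261.5]
ee_rot: [[0.962, 0.273, -0.0], [0.273, -0.962, 0.0], [-0.0, -0.0, -1.0]]
contact_force: [0.6, 1.0, -1.9]
opening: 0.31
```

Emit:
carry_out(
  series=[1, 0.04, -0.1, -0.04, 0, 1, 0.08, -0.2, -0.08, 0, 1, 0.12, -0.3, -0.12, 0, 1, 0.16, -0.4, -0.16, 0, 1, 0.2, -0.5, -0.2, 0, 1, 0.24, -0.6, -0.24, 0, 1, 0.28, -0.7, -0.28, 0, 1, 0.32, -0.8, -0.32, 0, 1, 0.36, -0.9, -0.36, 0, 1, 0.4, -1.0, -0.4, 0],
)

```text
time: 9.3
eef_pos: [491.8, -179.2, 301.1]
ee_rot: [[0.962, 0.273, 0.0], [0.273, -0.962, 0.0], [0.0, -0.0, -1.0]]
contact_force: [0.3, -0.0, -1.5]
opening: 0.311
```

Emit:
carry_out(
  series=[1, 0.04, -0.1, 0, 0, 1, 0.08, -0.2, 0, 0, 1, 0.12, -0.3, 0, 0, 1, 0.16, -0.4, 0, 0, 1, 0.2, -0.5, 0, 0, 1, 0.24, -0.6, 0, 0, 1, 0.28, -0.7, 0, 0, 1, 0.32, -0.8, 0, 0, 1, 0.36, -0.9, 0, 0, 1, 0.4, -1.0, 0, 0],
)

```text
time: 10.3
eef_pos: [503.0, -72.1, 300.7]
ee_rot: [[0.962, 0.273, -0.0], [0.273, -0.962, 0.0], [0.0, -0.0, -1.0]]
contact_force: [0.2, -0.7, -0.9]
opening: 0.314
```

Emit:
carry_out(
  series=[1, 0.04, -0.1, 0, 0, 1, 0.08, -0.2, 0, 0, 1, 0.12, -0.3, 0, 0, 1, 0.16, -0.4, 0, 0, 1, 0.2, -0.5, 0, 0, 1, 0.24, -0.6, 0, 0, 1, 0.28, -0.7, 0, 0, 1, 0.32, -0.8, 0, 0, 1, 0.36, -0.9, 0, 0, 1, 0.4, -1.0, 0, 0],
)

```text
time: 11.3
eef_pos: [514.2, 35.0, 300.8]
ee_rot: [[0.962, 0.273, 0.0], [0.273, -0.962, 0.0], [0.0, -0.0, -1.0]]
contact_force: [0.5, -0.3, -1.7]
opening: 0.315
```

Emit:
carry_out(
  series=[1, 0.04, -0.1, 0, 0, 1, 0.08, -0.2, 0, 0, 1, 0.12, -0.3, 0, 0, 1, 0.16, -0.4, 0, 0, 1, 0.2, -0.5, 0, 0, 1, 0.24, -0.6, 0, 0, 1, 0.28, -0.7, 0, 0, 1, 0.32, -0.8, 0, 0, 1, 0.36, -0.9, 0, 0, 1, 0.4, -1.0, 0, 0],
)

```text
time: 12.3
eef_pos: [525.4, 142.2, 300.8]
ee_rot: [[0.962, 0.273, 0.0], [0.273, -0.962, 0.0], [0.0, -0.0, -1.0]]
contact_force: [0.1, -0.3, -2.2]
opening: 0.317
```

```bash
python3 g.py "[522,207,300]"; python3 -c "
from h import *
grab('side','s3')
a=cv2.imread('pics/s3.png')[60:360,240:500];cv2.imwrite('pics/s3c.png',cv2.resize(a,None,fx=2,fy=2))"
```

```text
12.3 [525.4 142.2 300.8] yaw 15.84 F [ 0.1 -0.3 -2.2] open 0.317 j [-11.  21. -10.  90.   4.  69. -95.]
shift tool units [ 0.144 -0.633  0.008]
```

View pics/s3c.png

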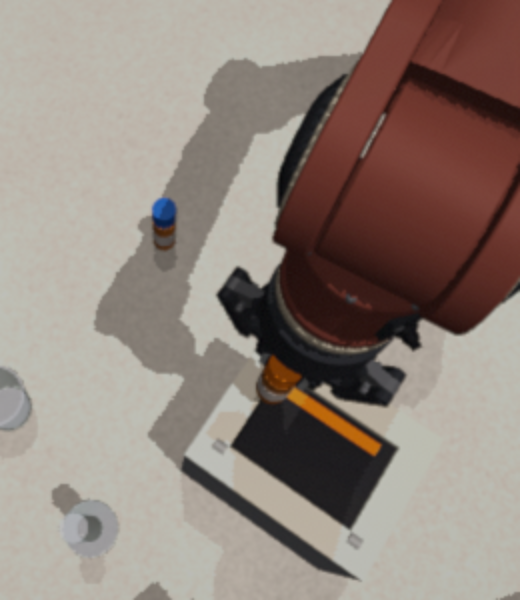

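The side view shows the vial hanging upright below the jaws at (278,380) in the crop, next to the lid. The blue vial is still standing at (164,222).

Emit:
carry_out(
  series=[1, 0.02, -0.1, 0, 0, 1, 0.04, -0.2, 0, 0, 1, 0.06, -0.3, 0, 0, 1, 0.1, -0.4, 0, 0, 1, 0.12, -0.5, 0, 0, 1, 0.14, -0.63, 0, 0, 1, 0.14, -0.63, 0.08, 0, 1, 0.14, -0.63, 0.16, 0, 1, 0.14, -0.63, 0.24, 0, 1, 0.14, -0.63, 0.3, 0],
)

```text
time: 13.35
eef_pos: [521.3, 204.5, 269.4]
ee_rot: [[0.962, 0.272, -0.001], [0.272, -0.962, -0.001], [-0.002, 0.001, -1.0]]
contact_force: [0.6, 0.2, -1.9]
opening: 0.315
```

Emit:
carry_out(
  series=[1, 0, 0, 0.08, 0, 1, 0, 0, 0.16, 0, 1, 0, 0, 0.24, 0, 1, 0, 0, 0.32, 0, 1, 0, 0, 0.4, 0, 1, 0, 0, 0.48, 0, 1, 0, 0, 0.56, 0, 1, 0, 0, 0.65, 0, 1, 0, 0, 0.74, 0, 1, 0, 0, 0.74, 0],
)

```text
time: 14.35
eef_pos: [520.4, 205.2, 194.9]
ee_rot: [[0.962, 0.273, -0.004], [0.273, -0.962, -0.001], [-0.004, 0.0, -1.0]]
contact_force: [-0.7, -0.5, -1.3]
opening: 0.313
```

```bash
python3 g.py "[522,207,197]"; python3 -c "
from h import *
grab('side','s4')
a=cv2.imread('pics/s4.png')[160:360,300:500];cv2.imwrite('pics/s4c.png',cv2.resize(a,None,fx=3,fy=3))"
```

```text
14.35 [520.4 205.2 194.9] yaw 15.84 F [-0.7 -0.5 -1.3] open 0.313 j [ -17.   28.  -10.   97.    6.   56. -104.]
shift tool units [ 0.021 -0.013 -0.021]
```

View pics/s4c.png

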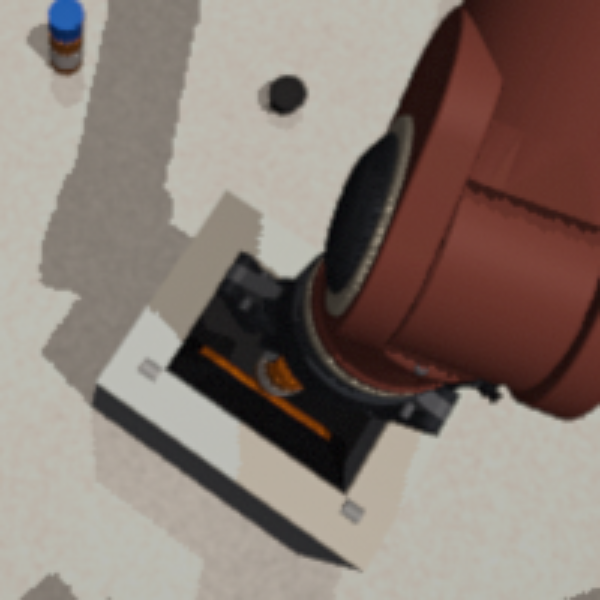

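The side view shows the vial in the mouth at (275,372) and the stripe swung down inside (265,390), so the flap is open with the vial 65 mm in. Next I release and withdraw.

Emit:
carry_out(
  series=[1, 0, 0, 0, 0, 0, 0, 0, 0, 0, -0.5, 0, 0, 0, 0, -0.7, 0, 0, 0, 0, -0.7, 0, 0, 0, 0, -0.7, 0, 0, 0, 0, -0.7, 0, 0, 0, 0, -0.7, 0, 0, -0.1, 0, -0.7, 0, 0, -0.3, 0, -0.7, 0, 0, -0.5, 0],
)

```text
time: 15.4
eef_pos: [521.5, 205.7, 247.8]
ee_rot: [[0.962, 0.273, -0.0], [0.273, -0.962, -0.0], [-0.0, -0.0, -1.0]]
contact_force: [0.4, 0.2, 0.1]
opening: 0.852
```

Emit:
carry_out(
  series=[-0.7, 0, 0, -0.2, 0, -0.7, 0, 0, -0.4, 0, -0.7, 0, 0, -0.6, 0, -0.7, 0, 0, -0.8, 0, -0.7, 0, 0, -1, 0, -0.7, 0, 0.2, -1, 0, -0.7, 0, 0.4, -1, 0, -0.7, 0, 0.6, -1, 0, -0.7, 0, 0.8, -1, 0, -0.7, 0, 1, -1, 0],
)

```text
time: 16.4
eef_pos: [549.0, 108.8, 347.6]
ee_rot: [[0.962, 0.273, 0.001], [0.273, -0.962, 0.0], [0.001, -0.0, -1.0]]
contact_force: [-0.1, -0.7, 0.4]
opening: 0.854
```

```bash
python3 g.py "[522,207,197]"; python3 -c "
from h import *
c=grab('side','s5')
a=cv2.imread('pics/s5.png')[100:360,260:500];cv2.imwrite('pics/s5c.png',cv2.resize(a,None,fx=2.3,fy=2.3))
c=grab('top','t5')
a=cv2.imread('pics/t5.png')[120:280,160:480];cv2.imwrite('pics/t5c.png',cv2.resize(a,None,fx=2.3,fy=2.3))"
```

```text
16.4 [549.  108.8 347.6] yaw 15.85 F [-0.1 -0.7  0.4] open 0.854 j [ -7.  21.  -9.  82.   3.  77. -91.]
shift tool units [ 0.007 -1.019  1.506]
```

View pics/s5c.png

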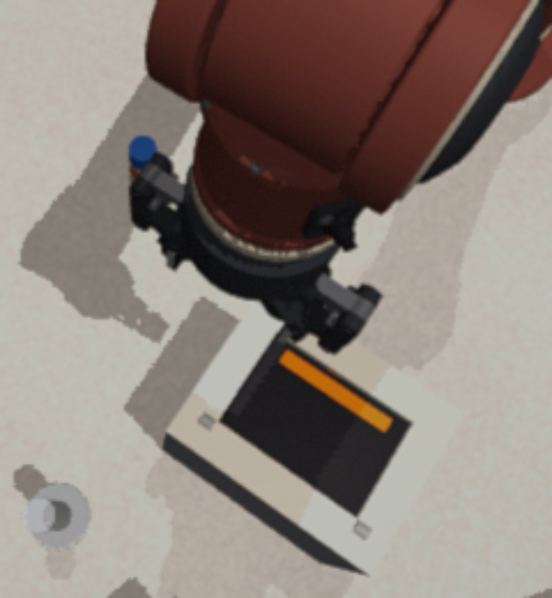

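View pics/t5c.png

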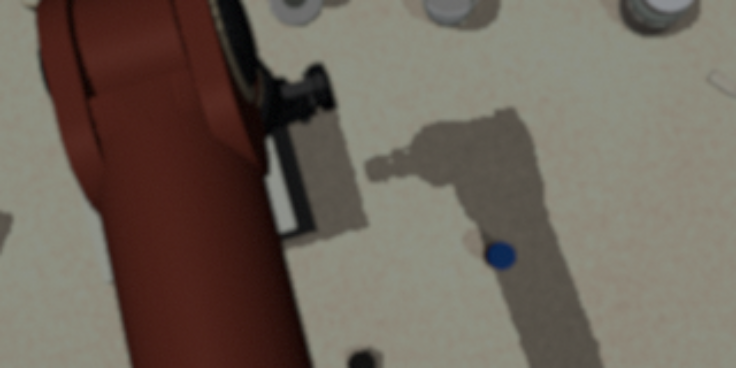

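The side view shows the flap back in the mouth, with the stripe at (335,390), and no vial anywhere outside. In the top view the blue vial stands at (500,255). I'll check the flap plane and blue position numerically.

```bash
python3 - <<'E'
from h import *
def an(tag):
    c=dict(np.load(tag+'.npz')); W=cloud(c); hsv=cv2.cvtColor(c['color'],cv2.COLOR_BGR2HSV)
    a=np.radians(15.8); d=W[...,:2]-np.array([522.2,207.]); bx=d[...,0]*np.cos(a)+d[...,1]*np.sin(a); by=-d[...,0]*np.sin(a)+d[...,1]*np.cos(a)
    m=(abs(bx)<38)&(abs(by)<55)&(W[...,2]<230)
    z=W[...,2][m]; f=np.polyfit(bx[m],z,1); print(tag,'flap n',m.sum(),'z med',np.median(z),'pct1/99',np.percentile(z,[1,99]),'slope',f[0])
    b=(hsv[...,0]>100)&(hsv[...,0]<125)&(hsv[...,1]>150)&(W[...,2]>90)&(W[...,2]<108)&(W[...,0]<500)
    print(' blue',np.median(W[b],0),b.sum())
an('side0');an('side0' and 's5');an('top0');an('t5')
s=robot.read_state(); print(s['time'],np.abs(s['joint_vel']).max())
E
```

```text
side0 flap n 2460 z med 199.34000214375936 pct1/99 [196.35439305 202.14732754] slope -0.01992141912138545
 blue [-358.79335875  172.79084308  100.20820128] 218
s5 flap n 2453 z med 199.33474913815076 pct1/99 [196.46205846 202.10997162] slope -0.019296789670205202
 blue [-358.7913763   172.93280432  100.24229428] 213
top0 flap n 1783 z med 198.22398193733784 pct1/99 [  5.72077386 202.32299926] slope 0.21556910835752585
 blue [ 445.86114566 -105.80483633  100.11630264] 98Traceback (most recent call last):
  File "<stdin>", line 9, in <module>
  File "<stdin>", line 6, in an
    raise TypeError("expected non-empty vector for x")
TypeError: expected non-empty vector for x
```

```bash
python3 -c "
from station import robot
print(robot.sign_off())"
```

```text
the job is handed in; nothing more can be done
None
```

I pushed the orange-capped vial cap-up through the flap into the drop box, and handed the job in at about 16.5 s. I gripped it by the cap and kept hold until it was about 65 mm in. I then let go and withdrew the arm clear of the box.

**Last checks:**
- **Flap:** its measured height and tilt in the side camera match the starting picture (median height 199.3 mm both times), so it is shut. While the vial was still held, the picture showed the flap swung open.
- **Orange vial:** it is not visible outside the box in the last views, and the fingers came away empty. I could not see inside the box, so that it is lying inside is inferred.
- **Blue vial:** it stands upright at the same top-view pixel as at the start, about (377,231) against (378,231). That is a pixel comparison only. In the side view my blue search locked onto another blue object, and the script stopped before measuring the final top view because the arm hid the flap there.
- **Forces:** the readings at the end of each move stayed under about 5 N.

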